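Close and lock a drill jig over a tube

TASK

Get the blue drill jig ready for drilling, by pushing with the fingertips only: push the black thumb plate of its slide fully home so that the square tube sits tight against the fence, then push the upright leaf with the drill bush over and fully shut on top of the tube, and last push the red knob round until the latch is locked over the leaf. Do not pick up the tube, and leave the other things on the bench where they lie.

Things in the scene. Friction and masses are not known exactly. Their poses are not given: they have to be found in the camera images.
- drill_jig: the fixed drill jig: a blue base casting 170 mm (x) by 156 mm (y) by 14 mm, screwed to the bench. Origin at the centre of its underside, on the bench; its x axis runs from the pusher (front, -x) to the hinge of the leaf (rear, +x), z up. In this frame: the steel fence's face is at x = +34 mm (the fence reaches z = 46 mm); two end stops at y = +-53 mm (inner faces) reach z = 34 mm; the latch post stands at x = -32, y = -64 mm. Nothing fixed is higher than 67 mm
- tube_seat (a point): the point on top of the base where the centre of the tube's underside lies when the tube is flat against the fence (jig x = +15, y = 0, z = 14 mm); axes as the jig's
- tube: the workpiece: a short dark square tube off-cut with paint splashes, 38 x 100 x 38 mm, about 0.3 kg, lying loose on the base between the end stops (about 3 mm play at each end), some 12 to 20 mm short of the fence. Origin at the centre of its underside, its long axis is y, parallel to the jig's y
- pusher (a joint): travel of the pusher, a steel slide with a wide jaw and a black upright thumb plate at the front: 0 m = fully out (towards the front), grows as it slides along the jig's +x towards the fence; 0.034 = the tube is tight between jaw and fence (stop without a tube at 0.0355). Stiff to slide (4 N, and some 2 N more to shove the tube), stays where it is left. It starts between 0 and 0.008
- pusher_plate (a point): centre of the front (-x) face of the pusher's black thumb plate, at z = 54 mm; the plate is 56 mm wide (y), 8 mm thick and reaches from z = 26 to 72 mm; below it is only the slide bar (top at 26 mm). The point is at jig x = -104 mm when fully out, -70 mm when home
- leaf (a joint): opening angle of the leaf, the hinged aluminium plate that carries the steel drill bush: 0 rad = shut (level over the tube), about 1.57 = upright, grows as it swings up and back; starts between 1.5 and 1.75. Stiff hinge (0.28 N m): it stays at any angle and never falls. If the tube is not against the fence the lip under the leaf lands on the tube and it cannot shut
- leaf_hinge (a point): on the hinge axis (parallel to the jig's y), middle of the leaf's width; at jig x = +56, z = 59 mm
- leaf_edge (a point): middle of the leaf's free edge, on its outer face (the upper face when shut, the rear face when upright). The leaf is 96 mm wide (y), 10 mm thick, its free edge 98 mm from the hinge axis; the drill bush (25 mm across, standing 4 mm proud of the outer face) is 51 mm from the hinge axis in the middle of the width; shut, the outer face is at z = 64 mm
- latch (a joint): angle of the swing latch, a bell crank turning about a vertical pivot at the jig's front right: 0 rad = locked (its handle points to the jig's front, -x, and its nose lies over the front corner of the shut leaf; stop), grows counter-clockwise from above as it swings out; at 1.57 the handle points to the jig's right (-y). Starts between 1.15 and 1.6. Stiff (0.12 N m, some 2 N at the knob), stays where it is left
- latch_pivot (a point): the latch's pivot (jig x = -32, y = -64 mm), at the underside of the latch, z = 65 mm
- latch_knob (a point): middle of the latch's upright red knob, 65 mm from the pivot axis, at z = 91 mm; the knob is 17 mm in diameter and reaches from z = 73 to 107 mm, the handle bar below it (12 mm wide) from 65 to 73 mm
- tube_next: a thicker paint-splashed square tube off-cut, 42 x 85 x 42 mm, on the bench to the left of the jig; bystander. Origin at the centre of its underside, long axis y
- centre_punch: dark steel centre punch, 13 x 118 x 13 mm, lying left of the jig; bystander. Origin at the centre of its underside, long axis y
- nut: dark hexagon nut, 36 x 41 x 19 mm, lying to the right of the jig; bystander. Origin at the centre of its underside, long axis y
- spanner_small: bright combination spanner, 27 x 180 x 7 mm, lying to the right; bystander. Origin at the centre of its underside, long axis y
- marker: white paint marker with a red band, 15 x 134 x 15 mm, lying to the right; bystander. Origin at the centre of its underside, long axis y
- pliers_red: red-handled pliers, 63 x 196 x 14 mm, lying to the left; bystander. Origin at the centre of its underside, long axis y
Not all that is in view belongs to the job. Leave any green or turquoise look-alike of the tube alone.

How it is judged (in metres and radians):
On the way, in this order (a step that is already met when the one before it is completed fails the run):
1. the pusher is home and the tube sits against the fence (horizontal distance between tube and tube_seat below 0.0055 m and x of tube in the frame of tube_seat above -0.003 m and z of tube in the frame of tube_seat below 0.002 m and angle between the x axis of tube and the x axis of drill_jig, either way round below 0.04 rad and value of joint pusher above 0.031 m), for 0.2 s.
2. the leaf is shut over the seated tube (all of step 1 and value of joint leaf below 0.06 rad), for 0.2 s.
3. the latch is locked over the shut leaf (value of joint latch below 0.15 rad and value of joint leaf below 0.06 rad), for 0.2 s.
At the end, for the whole second after the job is handed in: the pusher is home (over 31 mm of its 34 mm), the tube lies flat on the base, within 3 mm of the fence and parallel to it (0.04 rad), within about 5 mm sideways of its place; the leaf is shut (under 0.06 rad) and the latch locked (under 0.15 rad); the tube is at rest (all of step 1 and all of step 3 and linear speed of tube below 0.02 m/s); the robot touches nothing.
It fails at once if the tube is lifted off the base or tipped (z of tube in the frame of tube_seat above 0.012 m or angle between tube's own z axis and vertical above 0.25 rad).
It fails at once if a bystander is moved by more than 25 mm (distance of any of tube_next, centre_punch, nut, spanner_small, marker, pliers_red from where it was at the start of the episode above 0.025 m).
It fails at once if the latch is swung across before the leaf is shut (value of joint latch below 0.6 rad and value of joint leaf above 0.3 rad).
It also fails if it takes over 51 s, if anything falls off the work surface, if the arm or the gripper's body presses on something with over 40 N, if the wrist force passes 120 N, or if a joint passes its speed limit or range.

ROBOT

A 6-joint arm with a two-finger parallel gripper is mounted at the origin on the work surface; the furniture and walls round the work are solid. World frame = base frame: x ahead of the robot, y to its left, z up, the work surface at z = 0. Lengths are in mm, angles in degrees, forces in N, time in s.
With the tool pointing down it reaches from about 300 to 850 mm from the base axis. Payload 4.2 kg.
Tool frame: the origin (TCP) lies midway between the tips of the shut fingers; the grasp point (between the pads) lies 19 mm behind it (env.grasp_offset is the distance from the TCP to the grasp point, in mm); z points along the fingers, y is the line along which they close (so a half turn about z gives the same grasp; the last joint's range is limited). The gripper opens to 91 mm and grips with 3 to 60 N. Pads are 32 mm wide; open, the fingers measure 118 mm over their backs; the gripper's body (76 mm by 178 mm) begins 60 mm behind the grasp point.
Start: joints at [-75.802, 18.312, 89.639, -0, 72.044, -1.146], TCP at [152.154, -554.52, 213.976] pointing down, gripper open.
Joint ranges: [-177.97, 177.97], [-48.28, 115.42], [12.27, 149.76], [-77.06, 257.06], [2.81, 150.46], [-146.56, 146.56]. Speed limits (degrees/s): [147.25, 147.25, 180, 180, 180, 180].

INTERFACE

Orientations are given as [roll, pitch, yaw] about the fixed x, y, z axes, in that order (R = Rz(yaw) Ry(pitch) Rx(roll)).
In Python, from workcell import env, optics gives the robot as it stands. The module is installed in compiled form; this text tells all that it offers.
- The arm moves only by the tool send_rows, never from a script. Its argument "targets" is a list that holds one entry, the list of rows, each a list of 7 numbers: the turn, a rotation vector about the world's x, y, z scaled (see below), then the shift along the world's x, y, z scaled (see below), then the closure, from -1 (fully open) to 1 (shut). In form: [[[rx, ry, rz, x, y, z, gripper], ...]]. A call has 1 to 12 rows; each row shifts and turns the commanded pose from where the row before left it; what a row does not reach is not made up. The controller multiplies each number of a shift by 0.2 m and each number of a turn by pi/2 rad. A row lasts 1/10 s, in which the tool goes at most 50 mm and 8.59 degrees, less where a joint would pass 70% of its speed; a pose out of reach is approached as far as the arm can. A call with a number of a shift or a turn outside -1 to 1 is refused whole. A call with a gripper value outside its range is refused whole. The fingers move at their own pace and stop on an object; "grip_force" is the grip in N (left out, the last holds). Time passes only in rows, so rows that do not move let the fingers close. It gives the time, the measured TCP pose, the force, the opening and the grip force at its end, in the units of the state.
- env.state(): the state, without advancing time (a new reading comes with each control period).
- optics.grab_frame(name): name is "side" or "top" or "wrist"; returns (picture, depth): 480x640x3 uint8, red, green, blue; 480x640 float32, mm along the optical axis (not along the pixel's ray), 0 where there is no reading.
- optics.camera_info(name): a dict with "camera_matrix" (3x3 intrinsics, pixels), "R" (3x3) and "t" (3): a world point X has camera coordinates R X + t; the wrist camera has in their place "mount" (4x4, takes a point from camera to tool coordinates, whose origin is the TCP and whose axes are the flange's). Camera axes: x right, y down, z forward; pixel columns grow to the right and rows downward; lengths in mm; the calibration is good to about 2 mm. The wrist camera is an equidistant fisheye: a pixel r from the principal point sees the ray r / f radians off the axis. A picture is of the moment at which its call begins: read the wrist's pose just before it. camera_info takes no time and is no camera call.
- env.job_done(): hands the job in; it is judged then, once.
Trained networks look in the newest picture that a camera, given by its name, has taken for a name from the list of things; names that differ only in an ending like _2 or _b are one class to them, and where a whole thing is asked for, a point or a joint stands for the part that bears it (a point fixed in the world has none). Each returns a list of dicts, best first, with "conf" (0 to 1); they miss things now and then, are a little off and sometimes report something else, mostly with a low value. They report only what shows in the picture. A call takes as long as a camera call. They do not tell look-alikes from the thing itself.
- optics.silhouettes(camera, name): "mask" (480x640 bool, what is visible of it) and "at" ([column, row] in pixels, amid what is visible of it).
- optics.place_of(camera, name): "at" ([column, row] in pixels: a listed point, or the origin of a listed thing).
The state is a dict: "time_s": time; "qpos": joint angles; "qvel": joint speeds; "effort": joint torques, N m; "ee_pos": TCP position; "ee_rot": TCP orientation; "force": force on the tool from outside, world axes, zero at the start; "torque": the same for the moment, N m; "gripper_width": finger opening in mm; "gripper_force": force on a finger pad.
Only numpy, scipy, OpenCV 4.12 (cv2) and the standard library are available. Lean on these libraries where they do the work, as an engineer would, in place of code of your own. Each camera call takes 0.05 s, during which the arm holds its last target. There are 200 camera calls.

## Working session

There is one attempt and no reset: what is moved stays moved. The work goes in short steps, Python scripts to look and compute and a tool call to move; the robot and the scene stay as the last step left them, time stands still between calls to the robot, and variables do not carry over. Pictures are saved under pics/ and viewed, at most 10 in all, crops included, and the job is handed in when it is done.

Besides the shell and the picture viewer there is one more tool, called after "Call:" as name(argument=value, ...) on one line, values as JSON. send_rows: Moves the arm, as the interface text tells. Its arguments: {"type":"object","properties":{"targets":{"type":"array"},"grip_force":{"type":"number"}},"required":["targets"]}

```bash
mkdir -p pics
cat > h.py <<'E'
import numpy as np, cv2
from workcell import env, optics
def world(cam,px,depth):
    i=optics.camera_info(cam);K=np.array(i["camera_matrix"]);R=np.array(i["R"]);t=np.array(i["t"])
    u,v=px; c=np.linalg.solve(K,[u,v,1.0])*depth
    return R.T@(c-t)
def onz(cam,px,z):
    i=optics.camera_info(cam);K=np.array(i["camera_matrix"]);R=np.array(i["R"]);t=np.array(i["t"])
    d=R.T@np.linalg.solve(K,[*px,1.0]); o=-R.T@t
    return o+d*(z-o[2])/d[2]
E
python3 - <<'E'
from h import *
for c in("side","top"):
    p,d=optics.grab_frame(c); cv2.imwrite(f"pics/{c}0.png",p[:,:,::-1]); np.save(f"{c}d.npy",d)
    for n,z in [("drill_jig",0),("tube",14),("pusher_plate",54),("leaf_hinge",59),("leaf_edge",150),("latch_pivot",65),("latch_knob",91)]:
        r=optics.place_of(c,n)
        for q in r[:2]:
            u,v=q["at"]; print(c,n,round(q["conf"],2),np.round(q["at"]),"onz",np.round(onz(c,q["at"],z)),"dep",np.round(world(c,(u,v),d[int(v),int(u)])))
s=env.state();print(s["time_s"],s["ee_pos"],s["ee_rot"],s["gripper_width"])
E
```

```text
side drill_jig 0.7 [272. 287.] onz [589.  91.   0.] dep [563. 122.  34.]
side tube 0.96 [355. 260.] onz [474. -82.  14.] dep [ 485. -101.   -2.]
side tube 0.91 [270. 284.] onz [587. 100.  14.] dep [581. 107.  22.]
side pusher_plate 0.89 [304. 283.] onz [499.  93.  54.] dep [500.  91.  52.]
side leaf_hinge 0.75 [256. 255.] onz [641.  78.  59.] dep [646.  72.  53.]
side leaf_hinge 0.31 [304. 283.] onz [495.  98.  59.] dep [499.  91.  52.]
side leaf_edge 0.88 [244. 218.] onz [668.  78. 150.] dep [828. -95.  -3.]
side latch_pivot 0.82 [299. 252.] onz [564.  21.  65.] dep [557.  32.  75.]
side latch_knob 0.6 [323. 236.] onz [534. -31.  91.] dep [533. -30.  92.]
top drill_jig 0.63 [304. 219.] onz [597.  77.   0.] dep [578.  67.  53.]
top tube 0.96 [376. 230.] onz [ 636. -107.   14.] dep [ 628. -108.   35.]
top tube 0.66 [352. 284.] onz [ 480. -105.   14.] dep [ 473. -107.   42.]
top pusher_plate 0.7 [286. 244.] onz [498.  81.  54.] dep [497.  79.  60.]
top leaf_hinge 0.98 [308. 192.] onz [647.  86.  59.] dep [645.  85.  64.]
top leaf_edge 0.71 [309. 171.] onz [659.  87. 150.] dep [656.  86. 157.]
top leaf_edge 0.64 [249. 200.] onz [536. 187. 150.] dep [576. 221.  39.]
top latch_pivot 0.72 [320. 229.] onz [565.  16.  65.] dep [561.  15.  76.]
top latch_knob 0.65 [341. 241.] onz [547. -45.  91.] dep [543. -46. 103.]
0.8 [ 152.14583023 -554.53847978  213.98958848] [1.79991680e+02 2.42326765e-03 1.53444048e+01] 91.73539187768341
```

View pics/top0.png

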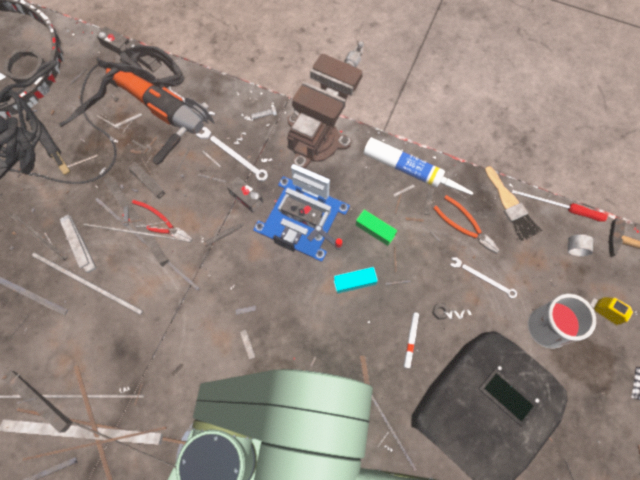

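View pics/side0.png

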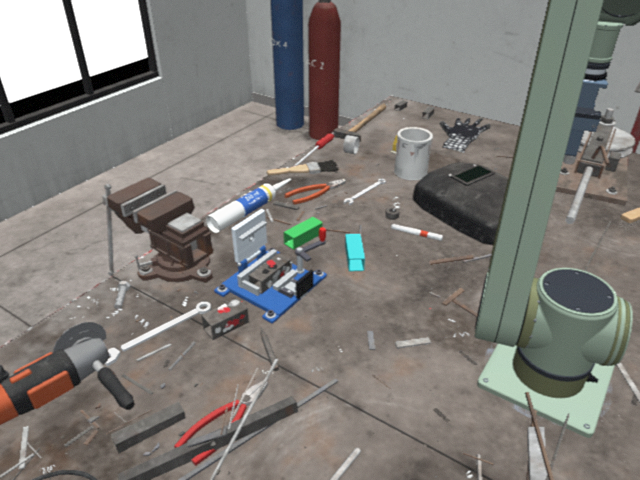

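The jig sits around (590, 83), with its +x roughly along world +x. The leaf is upright at image (310,182) in the top view, and the red knob is at (339,242). A vise stands behind the jig, and green and turquoise decoys lie to its right.

Run:
```python
from h import *
p=cv2.imread("pics/top0.png");d=np.load("topd.npy")
hsv=cv2.cvtColor(p,cv2.COLOR_BGR2HSV)
m=cv2.inRange(hsv,(105,120,60),(125,255,255));m[:,:245]=0;m[:,355:]=0;m[:170]=0;m[265:]=0
v,u=np.nonzero(m)
P=np.array([world("top",(a,b),d[b,a]) for a,b in zip(u,v)]);print(np.percentile(P[:,2],[5,50,95]))
Q=np.array([onz("top",(a,b),14)[:2] for a,b in zip(u,v)],np.float32)
print(len(Q),cv2.minAreaRect(Q))
# vise
v,u=np.mgrid[40:170:2,280:370:2]; W=np.array([world("top",(a,b),d[b,a]) for a,b in zip(u.ravel(),v.ravel())])
W=W[(W[:,2]>30)&(W[:,0]>670)]
for x in range(670,960,30):
    s=W[(W[:,0]>=x)&(W[:,0]<x+30)]
    if len(s):print(x,np.round(s[:,2].max()),np.round(s[:,1].min()),np.round(s[:,1].max()))
i=optics.camera_info("wrist");print(i)
```

```text
[ 8.05741804 13.00347366 20.1381528 ]
1448 ((593.2929077148438, 81.81621551513672), (193.69497680664062, 169.5775909423828), 87.56360626220703)Traceback (most recent call last):
  File "<stdin>", line 10, in <module>
  File "h.py", line 4, in world
    i=optics.camera_info(cam);K=np.array(i["camera_matrix"]);R=np.array(i["R"]);t=np.array(i["t"])
ValueError: time passes only in moves, steps and waits
```

Call:
send_rows(targets=[[[0, 0, 0, 0.12, 0.2, 0.12, 1], [0, 0, 0, 0.12, 0.2, 0.12, 1], [0, 0, 0, 0.12, 0.2, 0.12, 1], [0, 0, 0, 0.12, 0.2, 0.12, 1], [0, 0, 0, 0.12, 0.2, 0.12, 1], [0, 0, 0, 0.12, 0.2, 0, 1], [0, 0, 0, 0.12, 0.2, 0, 1], [0, 0, 0, 0.12, 0.2, 0, 1], [0, 0, 0, 0.12, 0.2, 0, 1], [0, 0, 0, 0.12, 0.2, 0, 1], [0, 0, 0, 0.12, 0.2, 0, 1], [0, 0, 0, 0.12, 0.2, 0, 1]]])

```text
time_s: 2.0
ee_pos: [435.1, -82.1, 328.7]
ee_rot: [180.0, -0.0, 15.4]
force: [0.0, -0.4, -0.1]
gripper_width: 0.5
gripper_force: 0.0
```

Run:
```python
from h import *
i=optics.camera_info("wrist");print(i)
d=np.load("topd.npy");c=optics.camera_info("top")
K=np.array(c["camera_matrix"]);R=np.array(c["R"]);t=np.array(c["t"])
v,u=np.mgrid[40:170:2,280:370:2];z=d[v,u].ravel()
C=np.linalg.solve(K,np.stack([u.ravel(),v.ravel(),np.ones(u.size)]))*z
W=(R.T@(C-t[:,None])).T
W=W[(W[:,2]>30)&(W[:,0]>670)]
for x in range(670,960,30):
    s=W[(W[:,0]>=x)&(W[:,0]<x+30)]
    if len(s):print(x,np.round(s[:,2].max()),np.round(s[:,1].min()),np.round(s[:,1].max()))
```

```text
{'camera_matrix': array([[371.64829954,   0.        , 318.98705752],
       [  0.        , 371.64829954, 234.95456492],
       [  0.        ,   0.        ,   1.        ]]), 'mount': array([[-1.87335750e-04, -9.62114055e-01, -2.72647225e-01,
         7.77229086e+01],
       [ 9.99999971e-01, -2.22148268e-04,  9.68145796e-05,
         1.17211487e-02],
       [-1.53714777e-04, -2.72647199e-01,  9.62114069e-01,
        -1.71839044e+02],
       [ 0.00000000e+00,  0.00000000e+00,  0.00000000e+00,
         1.00000000e+00]])}
730 142.0 105.0 187.0
760 144.0 106.0 184.0
790 162.0 83.0 203.0
820 161.0 -12.0 205.0
850 163.0 81.0 224.0
880 156.0 81.0 186.0
910 161.0 74.0 197.0
940 163.0 73.0 197.0
```

Call:
send_rows(targets=[[[0, 0, -0.06, 0.1, 0.22, 0, 1], [0, 0, -0.06, 0.1, 0.22, 0, 1], [0, 0, 0, 0.08, 0.16, 0, 1], [0, 0, 0, 0, 0, 0, 1], [0, 0, 0, 0, 0, 0, 1]]])

```text
time_s: 2.5
ee_pos: [490.4, 36.5, 328.1]
ee_rot: [180.0, 0.1, 4.6]
force: [-0.3, -0.4, 0.9]
gripper_width: 0.3
gripper_force: 0.0
```

```bash
cat >> h.py <<'E'
from scipy.spatial.transform import Rotation as Ro
WI=optics.camera_info("wrist");M=np.array(WI["mount"]);Kw=np.array(WI["camera_matrix"])
def wcam(s):
    T=np.eye(4);T[:3,:3]=Ro.from_euler("xyz",s["ee_rot"],degrees=True).as_matrix();T[:3,3]=s["ee_pos"];return T@M
def wray(T,px):
    a=(np.array(px)-Kw[:2,2])/Kw[0,0];r=np.hypot(*a);d=np.array([*(a/r*np.sin(r)),np.cos(r)]);return T[:3,:3]@d
def wonz(T,px,z):
    d=wray(T,px);return T[:3,3]+d*(z-T[2,3])/d[2]
def wproj(T,X):
    c=T[:3,:3].T@(np.array(X)-T[:3,3]);th=np.arctan2(np.hypot(c[0],c[1]),c[2]);return Kw[:2,2]+Kw[0,0]*th*c[:2]/np.hypot(c[0],c[1])
E
cat > look.py <<'E'
import sys
from h import *
s=env.state();T=wcam(s);p,d=optics.grab_frame("wrist");cv2.imwrite(f"pics/{sys.argv[1]}.png",p[:,:,::-1]);np.save("wd.npy",d);np.save("wT.npy",T)
for n,z in [("drill_jig",0),("tube",14),("pusher_plate",54),("leaf_hinge",59),("leaf_edge",157),("latch_pivot",65),("latch_knob",91)]:
    for q in optics.place_of("wrist",n)[:2]: print(n,round(q["conf"],2),np.round(q["at"]),np.round(wonz(T,q["at"],z),1))
print(env.state()["time_s"])
E
python3 look.py w0
```

```text
drill_jig 0.61 [285. 107.] [598.4  90.4   0. ]
tube 0.82 [291. 104.] [601.7  81.1  14. ]
tube 0.76 [424. 197.] [ 495.8 -106.8   14. ]
pusher_plate 0.69 [273. 187.] [498.1  92.7  54. ]
leaf_hinge 0.81 [290.  55.] [657.9  83.3  59. ]
leaf_hinge 0.51 [ 78. 209.] [454. 375.  59.]
leaf_edge 0.97 [285.  33.] [659.   81.2 157. ]
latch_pivot 0.66 [338. 139.] [561.8  20.3  65. ]
latch_knob 0.67 [390. 164.] [540.4 -38.3  91. ]
2.9
```

View pics/w0.png

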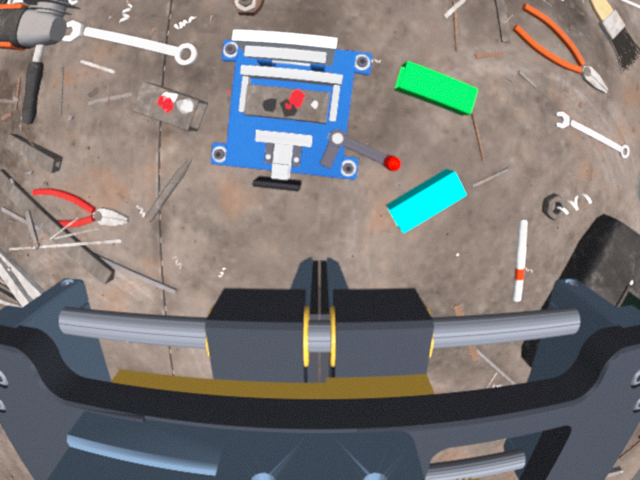

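The whole jig is in view. The base screws are at (231,49), (362,63), (348,168) and (219,154), the thumb plate is at (277,184), the knob at (393,163), the pivot at (338,139), and the leaf top edge runs (233,36) to (337,42).

Run:
```python
from h import *
T=np.load("wT.npy");d=np.load("wd.npy")
S=[wonz(T,p,17) for p in [(231,49),(362,63),(348,168),(219,154)]]
c=np.mean(S,0);a=(S[0]+S[1]-S[2]-S[3]);b=(S[0]+S[3]-S[1]-S[2])
print(np.round(S,1),c,np.degrees(np.arctan2(a[1],a[0])),np.degrees(np.arctan2(-b[0],b[1])))
for n,p,z in [("plate top L",(254,183),72),("plate top R",(300,187),72),("knob",(393,163),105),("piv",(338,139),75),("leafL",(233,30),157),("leafR",(337,36),157)]:
    dd=d[p[1],p[0]];r=wray(T,p);ax=T[:3,2]
    print(n,np.round(wonz(T,p,z),1),"depth",np.round(T[:3,3]+r*dd/(r@ax),1))
```

```text
[[672.7 166.   17. ]
 [663.9  -4.8  17. ]
 [524.5   1.3  17. ]
 [531.4 172.3  17. ]] [598.10495987  83.68054587  17.        ] -2.530232048847391 -2.632717586823982
plate top L [503.6 113.7  72. ] depth [503.8 113.5  73.4]
plate top R [502.7  59.5  72. ] depth [501.2  59.9  62.3]
knob [542.6 -39.  105. ] depth [542.8 -38.3 108.8]
piv [561.9  20.6  75. ] depth [562.   20.9  79.6]
leafL [661.3 130.3 157. ] depth [660.9 129.9 158.3]
leafR [659.8  33.7 157. ] depth [702.1  29.5  -1. ]
```

Call:
send_rows(targets=[[[0, 0, -0.08, -0.1, 0.14, -0.1, 1], [0, 0, 0, -0.065, 0.12, -0.2, 1], [0, 0, 0, 0, 0, -0.23, 1], [0, 0, 0, 0, 0, -0.23, 1], [0, 0, 0, 0, 0, -0.23, 1], [0, 0, 0, 0, 0, -0.22, 1], [0, 0, 0, 0, 0, -0.18, 1], [0, 0, 0, 0, 0, 0, 1], [0, 0, 0, 0, 0, 0, 1]]])

```text
time_s: 3.8
ee_pos: [458.0, 88.0, 50.9]
ee_rot: [180.0, -0.0, -2.7]
force: [0.9, 0.3, -0.6]
gripper_width: 0.5
gripper_force: 0.0
```

Call:
send_rows(targets=[[[0, 0, 0, 0.05, -0.002, 0, 1], [0, 0, 0, 0.05, -0.002, 0, 1], [0, 0, 0, 0.03, -0.001, 0, 1], [0, 0, 0, 0.03, -0.001, 0, 1], [0, 0, 0, 0.03, -0.002, 0, 1], [0, 0, 0, 0.03, -0.001, 0, 1], [0, 0, 0, 0.02, -0.001, 0, 1]]])

```text
time_s: 4.5
ee_pos: [503.9, 86.1, 50.3]
ee_rot: [180.0, 0.3, -2.7]
force: [-8.0, 1.0, 7.0]
gripper_width: 0.4
gripper_force: 4.2
```

Call:
send_rows(targets=[[[0, 0, 0, 0.02, -0.001, 0, 1], [0, 0, 0, 0.02, -0.001, 0, 1], [0, 0, 0, 0, 0, 0, 1]]])

```text
time_s: 4.8
ee_pos: [509.3, 85.8, 50.0]
ee_rot: [180.0, 0.6, -2.7]
force: [-12.9, 1.2, 10.3]
gripper_width: 0.4
gripper_force: 6.4
```

Call:
send_rows(targets=[[[0, 0, 0, 0.02, -0.001, 0, 1], [0, 0, 0, 0.02, -0.001, 0, 1], [0, 0, 0, 0, 0, 0, 1]]])

```text
time_s: 5.1
ee_pos: [509.2, 85.7, 50.0]
ee_rot: [179.9, 1.5, -2.7]
force: [-29.6, 4.5, 25.8]
gripper_width: 0.2
gripper_force: 15.2
```

```bash
python3 look.py w1
```

```text
tube 0.83 [573. 261.] [499.2 -94.2  14. ]
tube 0.67 [312.  87.] [611.4  84.7  14. ]
pusher_plate 0.61 [310. 261.] [526.7  89.5  54. ]
latch_pivot 0.79 [457. 185.] [563.2  22.4  65. ]
latch_pivot 0.72 [ 79. 147.] [592.6 196.9  65. ]
latch_knob 0.86 [592. 242.] [542.2 -38.9  91. ]
5.5
```

View pics/w1.png

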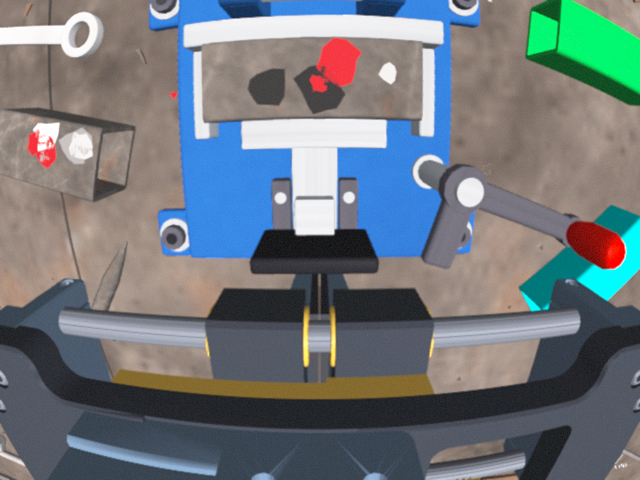

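The pusher is home: the jaw at (315,133) presses the tube flat against the fence, and the plate sits at x≈527. Next I retract and go behind the leaf.

Call:
send_rows(targets=[[[0, 0, 0, -0.1, 0.005, 0, 1], [0, 0, 0, -0.1, 0.005, 0, 1], [0, 0, 0, -0.05, 0, 0.1, 1], [0, 0, 0, 0, 0, 0.22, 1], [0, 0, 0, 0, 0, 0.22, 1], [0, 0, 0, 0, 0, 0.24, 1], [0, 0, 0, 0.1, 0.02, 0.1, 1], [0, 0, 0, 0, 0, 0, 1]]])

```text
time_s: 6.3
ee_pos: [496.6, 91.9, 230.2]
ee_rot: [-179.9, -0.7, -2.7]
force: [-0.6, 0.4, 0.0]
gripper_width: 0.6
gripper_force: 0.0
```

Call:
send_rows(targets=[[[0, 0, 0, 0.23, 0.02, 0, 1], [0, 0, 0, 0.23, 0.02, 0, 1], [0, 0, 0, 0.23, 0.02, 0, 1], [0, 0, 0, 0.23, 0.015, 0, 1], [0, 0, 0, 0.08, 0, 0, 1], [0, 0, 0, 0, 0, 0, 1], [0, 0, 0, 0, 0, 0, 1]]])

```text
time_s: 7.0
ee_pos: [690.5, 106.0, 224.1]
ee_rot: [179.9, 0.2, -2.7]
force: [-0.1, -0.2, -0.0]
gripper_width: 0.9
gripper_force: 0.0
```

Call:
send_rows(targets=[[[0, 0, 0, 0.035, 0, 0, 1], [0, 0, 0, 0, 0, -0.2, 1], [0, 0, 0, 0, 0, -0.2, 1], [0, 0, 0, 0, 0, 0, 1], [0, 0, 0, 0, 0, 0, 1]]])

```text
time_s: 7.5
ee_pos: [698.3, 106.3, 147.1]
ee_rot: [180.0, 0.0, -2.7]
force: [-0.1, -0.1, 0.6]
gripper_width: 0.3
gripper_force: 0.0
```

Run:
```python
import numpy as np
# TCP path in world for corner on outer face; start cmd
C=np.array([597.5,83.5]);a=np.radians(-2.6);s,c=np.sin(a),np.cos(a);R=np.array([[c,-s],[s,c]])
h=18
for th in [1.6,1.4,1.2,1.0,.8,.6,.45,.3,.2,.1,0,-.08]:
    r=82
    x=56-r*np.cos(th)+5*np.sin(th)+h; z=59+r*np.sin(th)+5*np.cos(th)
    print(th,np.round([*(C+R@[x,28]),z],1))
```

```text
1.6 [680.1 107.8 140.8]
1.4 [663.7 108.5 140.7]
1.2 [647.7 109.3 137.2]
1.0 [632.6 109.9 130.7]
0.8 [619.2 110.5 121.3]
0.6 [607.9 111.1 109.4]
0.45 [601.1 111.4  99.2]
0.3 [595.9 111.6  88. ]
0.2 [593.4 111.7  80.2]
0.1 [591.7 111.8  72.2]
0 [590.8 111.8  64. ]
-0.08 [590.6 111.8  57.4]
```

Call:
send_rows(targets=[[[0, 0, 0, -0.06, 0.003, -0.01, 1], [0, 0, 0, -0.06, 0.004, -0.01, 1], [0, 0, 0, -0.05, 0.003, -0.005, 1], [0, 0, 0, -0.04, 0.002, -0.009, 1], [0, 0, 0, -0.04, 0.002, -0.009, 1], [0, 0, 0, -0.038, 0.0015, -0.016, 1], [0, 0, 0, -0.038, 0.0015, -0.016, 1]]])

```text
time_s: 8.2
ee_pos: [632.7, 109.9, 131.5]
ee_rot: [-180.0, -0.0, -2.7]
force: [1.7, 0.8, 3.0]
gripper_width: 0.3
gripper_force: 1.6
```

Call:
send_rows(targets=[[[0, 0, 0, -0.033, 0.0015, -0.024, 1], [0, 0, 0, -0.033, 0.0015, -0.024, 1], [0, 0, 0, -0.028, 0.0015, -0.03, 1], [0, 0, 0, -0.028, 0.0015, -0.03, 1], [0, 0, 0, -0.034, 0.0015, -0.051, 1], [0, 0, 0, 0, 0, 0, 1]]])

```text
time_s: 8.8
ee_pos: [599.8, 111.0, 97.3]
ee_rot: [179.9, 0.3, -2.6]
force: [0.4, 0.2, 1.0]
gripper_width: 0.3
gripper_force: 0.0
```

Call:
send_rows(targets=[[[0, 0, 0, -0.02, 0.001, -0.05, 1], [0, 0, 0, -0.013, 0.0005, -0.039, 1], [0, 0, 0, -0.009, 0, -0.04, 1], [0, 0, 0, -0.004, 0, -0.04, 1], [0, 0, 0, 0, 0, 0, 1]]])

```text
time_s: 9.3
ee_pos: [592.5, 111.5, 64.7]
ee_rot: [180.0, 0.1, -2.7]
force: [0.2, -0.5, 0.2]
gripper_width: 0.4
gripper_force: 0.0
```

Call:
send_rows(targets=[[[0, 0, 0, 0, 0, -0.015, 1], [0, 0, 0, 0, 0, -0.015, 1], [0, 0, 0, 0, 0, 0, 1]]])

```text
time_s: 9.6
ee_pos: [592.8, 111.5, 64.1]
ee_rot: [-180.0, -0.1, -2.7]
force: [-8.9, -0.9, 27.0]
gripper_width: 0.5
gripper_force: 13.7
```

Call:
send_rows(targets=[[[0, 0, 0, 0, 0, 0.1, 1], [0, 0, 0, 0, 0, 0.2, 1], [0, 0, 0, 0, 0, 0.23, 1], [0, 0, 0, -0.1, -0.1, 0.2, 1], [0, 0, 0, -0.15, -0.15, 0.1, 1], [0, 0, 0, -0.15, -0.15, 0, 1], [0, 0, 0, 0, 0, 0, 1], [0, 0, 0, 0, 0, 0, 1]]])

```text
time_s: 10.4
ee_pos: [512.7, 31.0, 225.7]
ee_rot: [-180.0, -0.0, -2.7]
force: [0.2, 0.4, -0.8]
gripper_width: 0.4
gripper_force: 0.0
```

```bash
python3 look.py w2
```

```text
drill_jig 0.93 [263. 128.] [598.7  86.8   0. ]
drill_jig 0.73 [131. 150.] [590.9 245.    0. ]
tube 0.95 [443. 218.] [ 495.  -104.3   14. ]
tube 0.67 [436.  85.] [638.7 -96.8  14. ]
pusher_plate 0.6 [256. 204.] [526.8  90.3  54. ]
leaf_hinge 0.77 [253.  66.] [655.9  84.4  59. ]
leaf_hinge 0.74 [556. 268.] [ 442.6 -235.    59. ]
leaf_edge 0.79 [259. 175.] [564.6  68.3 157. ]
latch_pivot 0.92 [327. 166.] [560.1  21.5  65. ]
latch_pivot 0.67 [255.  65.] [655.3  81.4  65. ]
latch_knob 0.88 [400. 188.] [541.7 -39.   91. ]
10.8
```

View pics/w2.png

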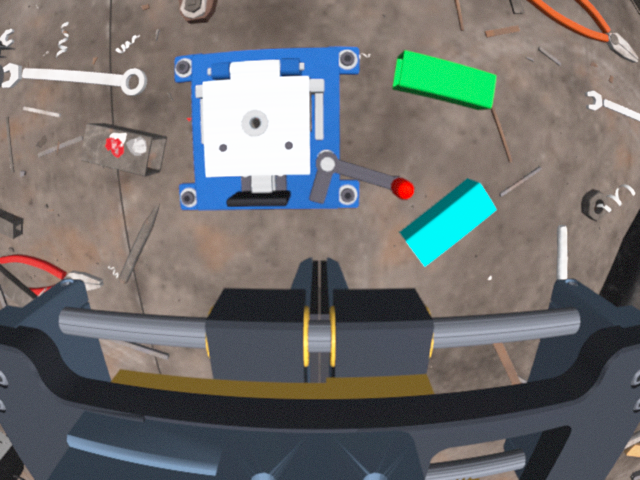

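The leaf lies flat over the tube, with the bush at (255,123). The latch is still open, with the knob at (402,188), about (542,-39) in world.

Call:
send_rows(targets=[[[0, 0, 0.08, 0.056, -0.109, 0, 1], [0, 0, 0.08, 0.056, -0.109, 0, 1], [0, 0, 0.08, 0.056, -0.109, 0, 1], [0, 0, 0.08, 0.056, -0.109, 0, 1], [0, 0, 0.08, 0.056, -0.109, 0, 1], [0, 0, 0, 0, 0, -0.2, 1], [0, 0, 0, 0, 0, -0.2, 1], [0, 0, 0, 0, 0, -0.2, 1], [0, 0, 0, 0, 0, -0.12, 1], [0, 0, 0, 0, 0, 0, 1], [0, 0, 0, 0, 0, 0, 1]]])

```text
time_s: 11.9
ee_pos: [569.6, -77.4, 82.1]
ee_rot: [180.0, -0.0, 33.4]
force: [1.0, -0.2, 0.4]
gripper_width: 0.2
gripper_force: 0.0
```

Call:
send_rows(targets=[[[0, 0, 0, -0.037, 0.045, 0, 1], [0, 0, 0, -0.037, 0.045, 0, 1], [0, 0, 0, -0.031, 0.014, 0, 1], [0, 0, 0, -0.031, 0.014, 0, 1], [0, 0, 0, -0.034, 0.026, 0, 1], [0, 0, 0, -0.034, 0.026, 0, 1], [0, 0, 0, -0.026, 0.034, 0, 1], [0, 0, 0, -0.026, 0.034, 0, 1], [0, 0, 0, -0.016, 0.039, 0, 1], [0, 0, 0, -0.016, 0.039, 0, 1], [0, 0, 0, 0, 0, 0, 1]]])

```text
time_s: 13.0
ee_pos: [510.9, -12.8, 81.6]
ee_rot: [-179.9, -0.0, 33.4]
force: [0.7, 1.2, -0.4]
gripper_width: 0.4
gripper_force: 0.0
```

Call:
send_rows(targets=[[[0, 0, 0, -0.005, 0.028, 0, 1], [0, 0, 0, -0.005, 0.028, 0, 1], [0, 0, 0, 0, 0.022, 0, 1], [0, 0, 0, 0, 0.02, 0, 1], [0, 0, 0, 0, 0, 0, 1]]])

```text
time_s: 13.5
ee_pos: [509.4, 6.0, 81.7]
ee_rot: [-180.0, -0.0, 33.4]
force: [-0.3, -0.1, 0.7]
gripper_width: 0.7
gripper_force: 0.1
```

```bash
python3 look.py w3
```

```text
drill_jig 0.7 [290.  74.] [597.2  86.9   0. ]
tube 0.88 [534. 180.] [638.  -96.6  14. ]
tube 0.62 [303.  57.] [610.1  83.9  14. ]
pusher_plate 0.94 [209. 166.] [526.9  90.1  54. ]
leaf_edge 0.72 [236. 125.] [564.5  67.9 157. ]
latch_pivot 0.93 [351. 181.] [562.7  21.4  65. ]
latch_knob 0.9 [280. 300.] [497.8  21.1  91. ]
latch_knob 0.18 [349. 178.] [565.1  26.6  91. ]
13.9
```

View pics/w3.png

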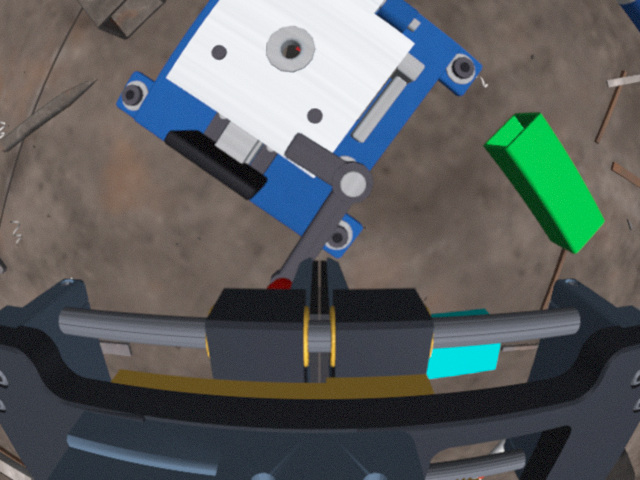

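The latch nose now lies over the leaf corner at (310,152) and the knob is at (498,21), almost at its stop. I'll push a little further until I feel it.

Call:
send_rows(targets=[[[0, 0, 0, 0, 0.012, 0, 1], [0, 0, 0, 0, 0.012, 0, 1], [0, 0, 0, 0, 0, 0, 1]]])

```text
time_s: 14.2
ee_pos: [509.3, 9.8, 81.8]
ee_rot: [179.9, 0.0, 33.4]
force: [0.8, -3.7, -0.4]
gripper_width: 0.4
gripper_force: 1.4
```

Call:
send_rows(targets=[[[0, 0, 0, 0, 0.01, 0, 1], [0, 0, 0, 0, 0.01, 0, 1], [0, 0, 0, 0, 0, 0, 1]]])

```text
time_s: 14.5
ee_pos: [509.3, 10.4, 81.8]
ee_rot: [179.6, 0.3, 33.6]
force: [-0.6, -16.9, -1.1]
gripper_width: 0.6
gripper_force: 6.7
```

At the stop (17 N). Retract backwards and up, then check.

Call:
send_rows(targets=[[[0, 0, 0, 0.01, -0.1, 0, 1], [0, 0, 0, 0.01, -0.12, 0, 1], [0, 0, 0, 0, 0, 0.2, 1], [0, 0, 0, 0, 0, 0.23, 1], [0, 0, 0, 0, 0, 0.23, 1], [0, 0, -0.08, -0.1, 0.1, 0.1, 1], [0, 0, -0.08, -0.1, 0.1, 0, 1], [0, 0, -0.08, 0, 0.1, 0, 1], [0, 0, -0.08, 0, 0, 0, 1], [0, 0, -0.08, 0, 0, 0, 1], [0, 0, 0, 0, 0, 0, 1]]])

```text
time_s: 15.6
ee_pos: [473.2, 30.8, 233.8]
ee_rot: [-179.9, -0.0, -2.6]
force: [1.0, 0.7, -1.2]
gripper_width: 0.3
gripper_force: 0.0
```

```bash
python3 look.py w4
```

```text
drill_jig 0.58 [262.  92.] [599.   86.6   0. ]
tube 0.92 [434.  54.] [634.7 -99.1  14. ]
tube 0.73 [441. 180.] [ 496.9 -103.4   14. ]
pusher_plate 0.9 [255. 161.] [527.3  89.6  54. ]
leaf_hinge 0.75 [257.  25.] [658.3  80.1  59. ]
leaf_edge 0.96 [258. 132.] [553.5  68.  157. ]
latch_pivot 0.64 [326. 118.] [563.3  20.4  65. ]
latch_pivot 0.49 [555. 242.] [ 433.9 -230.1   65. ]
latch_knob 0.61 [255. 130.] [556.2  81.6  91. ]
latch_knob 0.59 [324. 195.] [496.9  25.6  91. ]
16.0
```

View pics/w4.png

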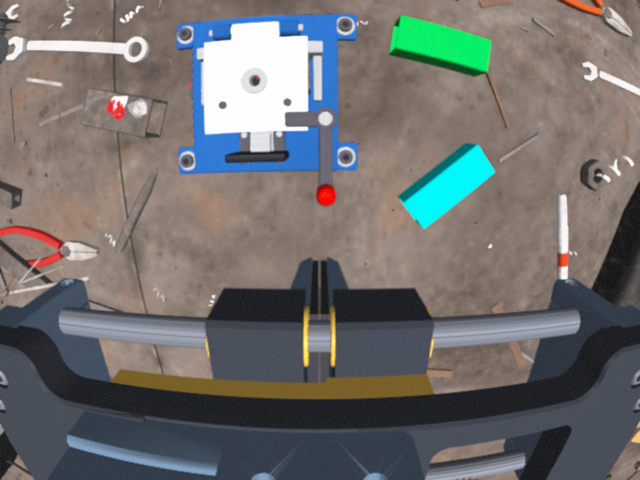

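The leaf is shut, the latch nose is over its corner at (305,119), the handle points to the front with the knob at (326,195), and the bystanders lie as before. The arm is clear.

```bash
python3 -c "
from workcell import env
print(env.job_done())"
```

```text
the job is handed in; nothing more can be done
None
```

The job is handed in at about 16 s of the 51 s allowed, with no verdict returned: tube pushed tight against the fence, leaf shut, latch locked, arm clear and no bystander seen to move.

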